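# Put the specimen handful away: dishes, vial and forceps each to their own holder

## Task

Clear the microscopy samples to their storage places: stack the three lidded dishes squarely on the round grey coaster with the largest at the bottom and the smallest on top, so that each rests fully on the one below; stand the loose vial upright in a free bay of the white rack, down on its base; and lay the forceps flat and lengthwise in the middle of the steel instrument tray. Keep the dishes level all the way, as the specimens in them are loose, and do not disturb the dropper bottle and the eyepiece cap.

Things in the scene. Friction and masses are not known exactly. Their poses are not given: they have to be found in the camera images.
- dish_large: largest of three round lidded clear dishes with brown and grey rock chips on white filter paper; lid 68 mm in diameter, 18 mm high overall; the lid's skirt reaches down to 4.5 mm above the underside, the base below it is 63.6 mm in diameter; lid fixed on, flat top; 60 g. Starts upright on the table. Origin: centre of the underside, z up
- dish_medium: the same kind of dish, lid 50 mm in diameter, base 45.6 mm, 15 mm high overall, skirt down to 4.5 mm above the underside; 35 g. Starts upright on the table. Origin: centre of the underside, z up
- dish_small: the same kind of dish, lid 34 mm in diameter, base 29.6 mm, 12 mm high overall, skirt down to 4.5 mm above the underside; 20 g. Starts upright on the table. Origin: centre of the underside, z up
- vial: loose clear glass vial with white cap, 18 mm in diameter and 58 mm tall (the cap is the top 11 mm); about 15 g. Starts standing on the table. Origin: centre of the underside, z up
- forceps: slim steel forceps (tweezers) lying flat on the table, 125 mm long along its own y axis, 12 mm wide along its x (across the legs: grip here, at the middle), 10 mm high, tapering to thin tips, so one end may stand a few mm up; 18 g. Origin: middle of the underside, z up
- coaster_floor (a point): centre of the recess floor of the round grey dish coaster (fixed; 108 mm over all; recess 88 mm in diameter with its floor 5 mm above the table; the lip round it stands 9 mm above the table). z up
- rack_bay_mid (a point): floor centre of the middle bay of the white vial rack (fixed; 118 mm along this point's x, 44 mm wide; three square bays 34 by 34 mm, 37 mm apart along x; bay floor 8 mm above the table, rails and dividers up to 35 mm, end cheeks 40 mm). The bay at +x already holds a vial that stays there (top at 66 mm); this bay and the one at -x are free. z up
- tray_floor (a point): centre of the inner floor of the shallow rectangular stainless steel instrument tray (fixed; 152 mm long along this point's x axis, 80 mm wide, inside 146 mm by 74 mm; floor 3 mm above the table, rim 13 mm above the table). z up
- eyecap: bystander: black eyepiece dust cap, 35 mm in diameter, 14 mm high, loose on the table; leave alone. Origin: centre of the underside.
- dropper: bystander: small dropper bottle with white label and black dropper top, 33 mm wide, 98 mm tall, loose, standing behind the holders; leave alone. Origin: centre of the underside

How it is judged:
By the outcome, as a careful person would: the job done as asked, in the order asked, and still so for the second after the job is handed in, with the robot touching nothing.
It also fails if it takes over 144 s, if anything falls off the work surface, if the arm or the gripper's body presses on something with over 40 N, if the wrist force passes 120 N, or if a joint passes its speed limit or range.

## Robot

A 6-joint arm with a two-finger parallel gripper is mounted at the origin on a cart in front of the work surface, level with it; the furniture and walls round the work are solid. World frame = base frame: x ahead of the robot, y to its left, z up, the work surface at z = 0. Lengths are in m, angles in degrees, forces in N, time in s.
With the tool pointing down it reaches from about 0.25 to 0.725 m from the base axis. Payload 9.7 kg.
Tool frame: the origin (TCP) lies midway between the tips of the shut fingers; the grasp point (between the pads) lies 19 mm behind it; z points along the fingers, y is the line along which they close (so a half turn about z gives the same grasp; the last joint's range is limited). The gripper opens to 85 mm and grips with 20 to 120 N. Pads are 22 mm wide; open, the fingers measure 114 mm over their backs; the gripper's body (76 mm by 85 mm) begins 54 mm behind the grasp point. The pads swing forward as they close: fully open they stand 13 mm farther back than shut.
Start: joints at [-69.614, 4.979, 10.078, 95.1, 0, 90], TCP at [0.192, -0.516, 0.231] pointing down, gripper open.
Joint ranges: [-179.16, 179.16], [-48.56, 103.87], [-65.8, 70.77], [-126.05, 130.52], [-82.76, 87.17], [-180, 180]. Speed limits (degrees/s): [127.2, 127.2, 147.25, 180, 180, 180].

## Interface

Orientations are given as [roll, pitch, yaw] about the fixed x, y, z axes, in that order (R = Rz(yaw) Ry(pitch) Rx(roll)).
In Python, from workcell import * gives the robot as it stands.
- The arm moves only by the tool servo_tool, never from a script. Its argument "moves" is a list of rows, each a list of 4 numbers: the shift along the world's x, y, z in normalised numbers (1 is 80 cm), then the turn about the world's z in parts of the range, where 1.0 means pi rad. A call has 1 to 20 rows; each row is the pose to reach, as a shift and turn from the pose commanded when the call began; what a row does not reach only later rows make up. A row lasts 1/12 s, in which the tool goes at most 41.7 mm and 7.16 degrees, less where a joint would pass 70% of its speed; a pose out of reach is approached as far as the arm can. Shift and turn numbers lie between -1 and 1, and a call with a number outside is refused. A call with a gripper value outside its range is refused whole. "claw" is the closure, from 0 (fully open) to 1 (shut), set as the call begins (left out, the last holds). The fingers move at their own pace and stop on an object; "force" is the grip in N (left out, the last holds). Time passes only in rows, so rows that repeat a pose let the fingers close. It gives the time, the measured TCP pose, the force, the opening and the grip force at its end, in the units of the state.
- get_obs(): the state, without advancing time (a new reading comes with each control period).
- camera(name): name is "scene" or "top"; returns the picture (480x640x3 uint8, red, green, blue); there is no depth.
- get_calibration(name): a dict with "fx", "fy", "cx", "cy" (pixels), "rvec" (rotation vector, rad) and "tvec" (3), from world to camera coordinates, as OpenCV has them. Camera axes: x right, y down, z forward; pixel columns grow to the right and rows downward; lengths in m; the calibration is good to about 2 mm. A picture is of the moment at which its call begins. get_calibration takes no time and is no camera call.
- job_done(): hands the job in; it is judged then, once.
The state is a dict: "time": time; "q": joint angles; "qd": joint speeds; "joint_efforts": joint torques, N m; "ee_pos": TCP position; "tcp_rot": TCP orientation; "wrist_force": force on the tool from outside, world axes, zero at the start; "torque": the same for the moment, N m; "opening": finger opening in m; "grasp_force": force on a finger pad.
Only numpy, scipy, OpenCV 4.12 (cv2) and the standard library are available. Lean on these libraries where they do the work, as an engineer would, in place of code of your own. Each camera call takes 0.05 s, during which the arm holds its last target. There are 200 camera calls.

## Working session

There is one attempt and no reset: what is moved stays moved. The work goes in short steps, Python scripts to look and compute and a tool call to move; the robot and the scene stay as the last step left them, time stands still between calls to the robot, and variables do not carry over. Pictures are saved under pics/ and viewed, at most 14 in all, crops included, and the job is handed in when it is done.

Besides the shell and the picture viewer there is one more tool, called after "Emit:" as name(argument=value, ...), one argument or row to a line, values as JSON. servo_tool: Moves the arm, as the interface text tells. Its arguments: {"type":"object","properties":{"moves":{"type":"array","items":{"type":"array","items":{"type":"number"}}},"claw":{"type":"number"},"force":{"type":"number"}},"required":["moves"]}

```bash
mkdir -p pics; ls
python3 - <<'E'
from workcell import *
import cv2
o=get_obs(); print(o['time'],o['ee_pos'],o['tcp_rot'],o['opening'])
for n in ('scene','top'):
    c=get_calibration(n); print(n,c)
    cv2.imwrite(f'pics/{n}0.png',camera(n)[:,:,::-1])
E
```

```text
pics
0.0 [ 0.19151399 -0.51532713  0.2305844 ] [-1.79923620e+02 -1.34947384e-03  2.03849289e+01] 0.0857007608221456
scene {'fx': 461.6972484723407, 'fy': 461.6972484723407, 'cx': 317.4780541842978, 'cy': 242.63465772254307, 'rvec': array([ 1.23265131, -2.52032051,  0.75235004]), 'tvec': array([0.33857574, 0.37695034, 0.76563834])}
top {'fx': 588.1362219555023, 'fy': 588.1362219555023, 'cx': 326.74788965856766, 'cy': 245.75202019045648, 'rvec': array([ 2.11909595, -2.17825856,  0.16329001]), 'tvec': array([0.01935977, 0.53041498, 1.53400495])}
```

View pics/scene0.png

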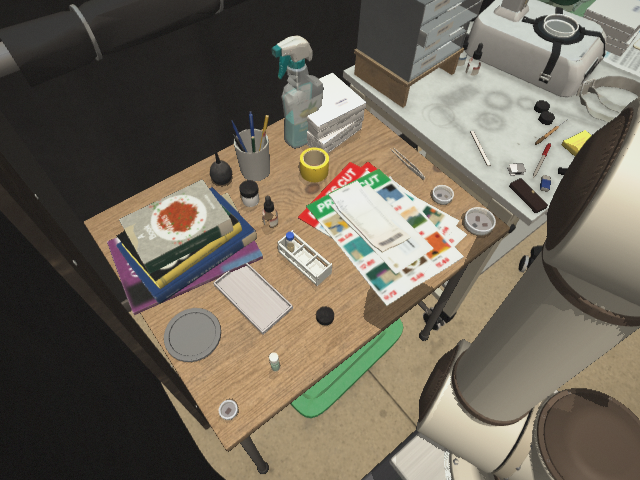

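View pics/top0.png

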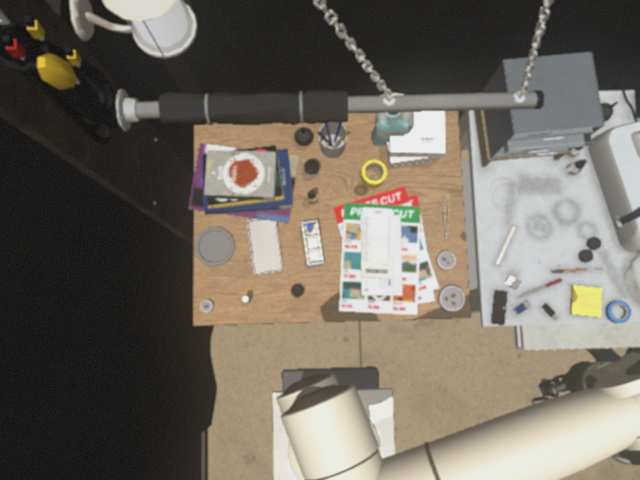

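The scene view shows the small dish at (228,409), the vial at (274,361), the coaster at (193,334), the tray at (253,296), the rack at (304,258), the medium dish at (443,195), the large dish at (479,221) and the forceps at (408,163). In the top view the large dish is at (452,298), the medium at (446,260), the small at (206,306) and the forceps at (446,216). Next I'll project these and view enlarged crops.

```bash
cat > h.py <<'E'
from workcell import *
import cv2, numpy as np
def ray(n,px,z):
    c=get_calibration(n); R=cv2.Rodrigues(c['rvec'])[0]; t=c['tvec']
    px=np.atleast_2d(px).astype(float)
    d=np.c_[(px[:,0]-c['cx'])/c['fx'],(px[:,1]-c['cy'])/c['fy'],np.ones(len(px))]@R
    o=-R.T@t
    return o+d*((z-o[2])/d[:,2])[:,None]
def proj(n,P):
    c=get_calibration(n); K=np.array([[c['fx'],0,c['cx']],[0,c['fy'],c['cy']],[0,0,1]])
    return cv2.projectPoints(np.atleast_2d(P).astype(float),c['rvec'],c['tvec'],K,None)[0][:,0]
def tri(a,b):  # two-view point: (scene px, top px) -> point, gap
    o=[];d=[]
    for n,p in (('scene',a),('top',b)):
        p0=ray(n,p,0)[0]; p1=ray(n,p,.1)[0]; o.append(p0); d.append((p1-p0)/np.linalg.norm(p1-p0))
    s=np.linalg.lstsq(np.c_[d[0],-d[1]],o[1]-o[0],rcond=None)[0]
    A=o[0]+d[0]*s[0];B=o[1]+d[1]*s[1]; return (A+B)/2,np.linalg.norm(A-B)
E
python3 - <<'E'
from h import *
P={'large':((479,221),(452,298),.018),'med':((443,195),(446,260),.015),'small':((228,409),(206,306),.012),'vial':((274,355),(247,299),.058),'cap':((325,315),(297,290),.014),'forc':((408,163),(446,216),.006),'coast':((193,334),(215,246),.007),'tray':((253,296),(265,246),.01),'rack':((304,258),(313,242),.035)}
for k,(a,b,z) in P.items(): print(k,ray('scene',a,z)[0].round(3),ray('top',b,z)[0].round(3),[x.round(3) for x in tri(a,b)])
t=cv2.imread('pics/top0.png');s=cv2.imread('pics/scene0.png')
cv2.imwrite('pics/t_left.png',cv2.resize(t[205:325,190:350],None,fx=5,fy=5,interpolation=2))
cv2.imwrite('pics/t_right.png',cv2.resize(t[190:320,420:480],None,fx=4.5,fy=4.5,interpolation=2))
cv2.imwrite('pics/s_left.png',cv2.resize(s[215:430,140:350],None,fx=2.7,fy=2.7,interpolation=2))
E
```

```text
large [ 0.378 -0.319  0.018] [ 0.383 -0.327  0.018] [array([ 0.383, -0.33 ,  0.003]), np.float64(0.002)]
med [ 0.479 -0.312  0.015] [ 0.486 -0.317  0.015] [array([ 0.486, -0.321,  0.002]), np.float64(0.004)]
small [0.378 0.331 0.012] [0.38  0.332 0.012] [array([0.38 , 0.332, 0.009]), np.float64(0.002)]
vial [0.393 0.219 0.058] [0.393 0.216 0.058] [array([0.395, 0.218, 0.052]), np.float64(0.002)]
cap [0.412 0.089 0.014] [0.416 0.088 0.014] [array([0.416, 0.087, 0.006]), np.float64(0.003)]
forc [ 0.604 -0.324  0.006] [ 0.609 -0.326  0.006] [array([ 0.609, -0.328, -0.001]), np.float64(0.003)]
coast [0.538 0.31  0.007] [0.543 0.309 0.007] [array([ 0.544,  0.31 , -0.005]), np.float64(0.002)]
tray [0.534 0.176 0.01 ] [0.539 0.173 0.01 ] [array([ 0.54 ,  0.173, -0.003]), np.float64(0.001)]
rack [0.53  0.05  0.035] [0.542 0.041 0.035] [array([0.546, 0.041, 0.004]), np.float64(0.003)]
```

View pics/t_left.png

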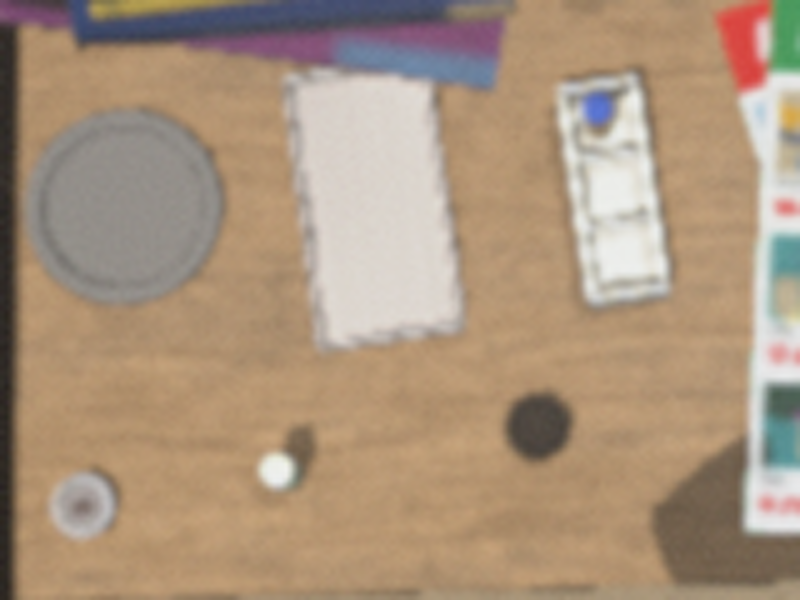

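View pics/t_right.png

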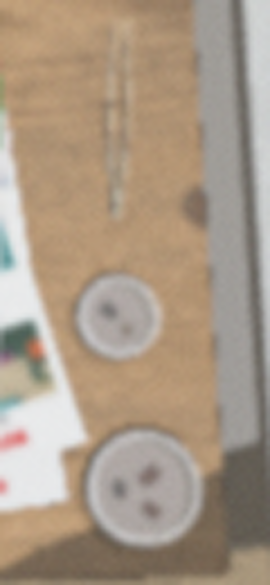

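View pics/s_left.png

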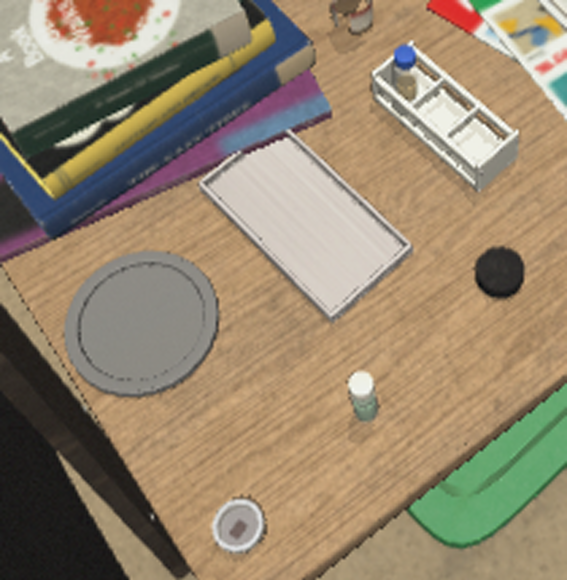

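The crops show clean outlines. The tray and rack are tilted about 6°, the occupied bay is at the far end of the rack, and the forceps run nearly along x with the tips toward the robot. Next I'll measure with masks and contours.

```bash
cat > m.py <<'E'
from h import *
def sat(n,k=3):
    im=np.mean([camera(n).astype(float) for _ in range(k)],0).astype(np.uint8)
    return im,cv2.cvtColor(im,cv2.COLOR_RGB2HSV)
def blob(n,hsv,px,z,r,th=70,dark=False,size=None):
    m=((hsv[:,:,1]<th) if not dark else (hsv[:,:,2]<90)).astype(np.uint8)
    w=np.zeros_like(m); cv2.circle(w,tuple(map(int,px)),r,1,-1); m&=w
    cs=cv2.findContours(m,cv2.RETR_EXTERNAL,cv2.CHAIN_APPROX_NONE)[0]
    c=max(cs,key=cv2.contourArea); P=ray(n,c[:,0],z)[:,:2].astype(np.float32)*1000
    return c,P
E
python3 - <<'E'
from m import *
for n,k in (('top',1),('scene',0)):
    im,h=sat(n); cv2.imwrite(f'pics/sat_{n}.png',h[:,:,1])
    for nm,px,z,r in (('large',((479,221),(452,298)),.012,24),('med',((443,195),(446,260)),.010,15),('small',((228,409),(206,306)),.009,14),('cap',((325,315),(297,290)),.008,12),('coast',((193,334),(215,246)),.007,34),('tray',((253,296),(265,246)),.012,46),('rack',((304,258),(313,242)),.035,36)):
        c,P=blob(n,h,px[k],z,r if n=='top' else int(r*1.15),dark=nm=='cap')
        if nm in('tray','rack'):
            (a,s,g)=cv2.minAreaRect(P); print(n,nm,np.round(a,1),np.round(s,1),round(g,1))
        else:
            e=cv2.fitEllipse(P); print(n,nm,np.round(e[0],1),np.round(e[1],1))
E
```

```text
top large [ 382.7 -326.9] [72.7 73.3]
top med [ 487.4 -317.6] [52.4 53.4]
top small [381.7 332.1] [34.5 36.2]
top cap [417.2  87.5] [27.1 28.7]
top coast [543.4 311. ] [106.3 107.3]
top tray [554.8 174.3] [184.2 159.6] 5.4
top rack [541.2  43.3] [125.5  50.9] 6.9
scene large [ 385.1 -343.7] [ 80.3 117.3]
scene med [ 483.7 -316.1] [48.4 59.2]
scene small [378.8 331.6] [32.5 33.5]
scene cap [413.7  88.2] [34.2 38.3]
scene coast [539.5 310.9] [106.  107.9]
scene tray [539.7 173.9] [117.  177.5] 82.0
scene rack [534.1  49.1] [135.1  58.4] 6.5
```

Run:
```python
from m import *
# vial cap (white) and forceps: masks by saturation
for n,v,f,rv,rf in (('top',(247,299),(446,216),9,28),('scene',(274,356),(408,163),9,26)):
    im,h=sat(n)
    m=((h[:,:,1]<60)&(h[:,:,2]>150)).astype(np.uint8); w=np.zeros_like(m); cv2.circle(w,v,rv,1,-1); m&=w
    ys,xs=np.nonzero(m); c=[xs.mean(),ys.mean()]; print(n,'vialcap',np.round(c,1),len(xs),(ray(n,c,.056 if n=='top' else .053)[0]*1000).round(1))
    S=h[:,:,1].astype(int); x,y=f; 
    bg=cv2.medianBlur(h[:,:,1],31).astype(int)
    m=((bg-S)>25).astype(np.uint8); w=np.zeros_like(m); cv2.circle(w,f,rf,1,-1); m&=w
    ys,xs=np.nonzero(m); P=(ray(n,np.c_[xs,ys],.005)[:,:2]*1000).astype(np.float32)
    r=cv2.minAreaRect(P); l=cv2.fitLine(P,cv2.DIST_HUBER,0,.01,.01).ravel(); print('forceps',len(xs),r,l.round(3))
    d=l[:2]; t=(P-l[2:])@d; a=l[2:]+d*t.min(); b=l[2:]+d*t.max(); print('ends',a,b,(a+b)/2,np.degrees(np.arctan2(d[1],d[0])))
```

```text
top vialcap [245.  298.8] 47 [394.2 221.9  56. ]
forceps 98 ((585.3707275390625, -288.3860168457031), (78.89549255371094, 61.09471893310547), 83.59507751464844) [ 3.50000e-01  9.37000e-01  5.86715e+02 -2.80353e+02]
ends [ 568.43054 -329.347  ] [ 599.398   -246.36972] [ 583.9143  -287.85834] 69.53421
scene vialcap [273.3 357.7] 85 [391.6 222.5  53. ]
forceps 289 ((605.8585815429688, -323.2323303222656), (92.62165069580078, 164.76304626464844), 37.24922180175781) [ 4.41000e-01 -8.97000e-01  5.90699e+02 -3.06187e+02]
ends [ 564.3949  -252.71371] [ 634.3281  -394.87753] [ 599.3615  -323.79562] -63.806496
```

Top and scene agree within about 3 mm. Starting with the large dish, closing along x (yaw 90).

The manual's scale: shifts go in shares of 80 cm and turns go in shares of pi rad. Converting my numbers, 19 cm / 80 = 0.2375, 18.9 cm / 80 = 0.2363, 1.215 rad / 3.1416 = 0.3867.

Emit:
servo_tool(
  moves=[
    [0.2375,0.2363,-0.1,0.3867],
    [0.2375,0.2363,-0.1,0.3867],
    [0.2375,0.2363,-0.1,0.3867],
    [0.2375,0.2363,-0.1,0.3867],
    [0.2375,0.2363,-0.1,0.3867],
    [0.2375,0.2363,-0.1,0.3867],
    [0.2375,0.2363,-0.1,0.3867],
    [0.2375,0.2363,-0.1,0.3867],
    [0.2375,0.2363,-0.1,0.3867],
    [0.2375,0.2363,-0.1,0.3867],
    [0.2375,0.2363,-0.1,0.3867],
    [0.2375,0.2363,-0.1,0.3867],
    [0.2375,0.2363,-0.1,0.3867],
    [0.2375,0.2363,-0.1,0.3867],
  ],
  claw=0,
  force=25,
)

```text
time: 1.87
ee_pos: [0.3815, -0.3267, 0.1513]
tcp_rot: [180.0, 0.0, 89.9]
wrist_force: [0.3, 0.0, 0.1]
opening: 0.0858
grasp_force: 0.0
```

Scaled: -15.2 cm / 80 = -0.19, -14.7 cm / 80 = -0.1838.

Emit:
servo_tool(
  moves=[
    [0,0.0006,-0.05,0],
    [0,0.0006,-0.1,0],
    [0,0.0006,-0.1375,0],
    [0,0.0006,-0.1625,0],
    [0,0.0006,-0.175,0],
    [0,0.0006,-0.1838,0],
    [0,0.0006,-0.19,0],
    [0,0.0006,-0.19,0],
    [0,0.0006,-0.19,0],
  ],
)

```text
time: 2.62
ee_pos: [0.3821, -0.3265, 0.0004]
tcp_rot: [179.9, 0.1, 90.0]
wrist_force: [-0.5, 0.5, -0.3]
opening: 0.0854
grasp_force: 0.0
```

Run:
```python
from h import *
o=get_obs();print(o['ee_pos'],o['wrist_force'])
s=camera('scene')[:,:,::-1];t=camera('top')[:,:,::-1]
a=cv2.resize(s[150:290,400:560],None,fx=4,fy=4,interpolation=2)
cv2.imwrite('pics/g1.png',a)
```

```text
[ 3.82126302e-01 -3.26544990e-01  3.71363651e-04] [-0.53383864  0.49282359 -0.28702629]
```

View pics/g1.png

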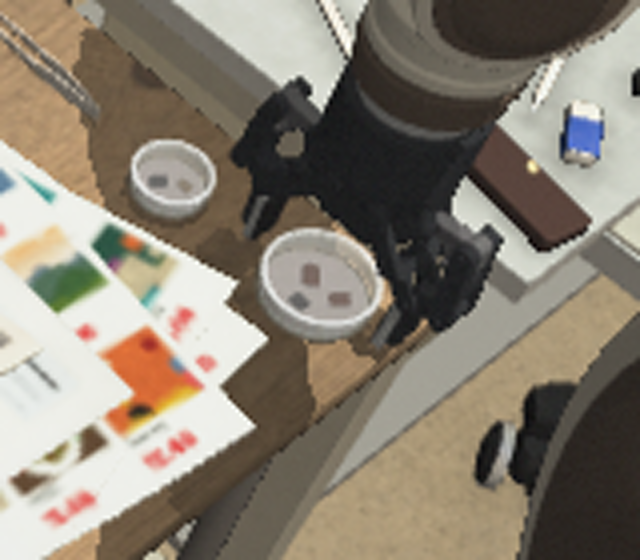

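The fingers straddle the large dish, with tips at crop (255,215) and (385,335) and the dish centre at (320,282). Closing now.

Emit:
servo_tool(
  moves=[
    [0,0,0,0],
    [0,0,0,0],
    [0,0,0,0],
    [0,0,0,0],
    [0,0,0,0],
    [0,0,0,0],
    [0,0,0,0],
    [0,0,0,0],
    [0,0,0,0],
    [0,0,0,0],
  ],
  claw=1,
  force=25,
)

```text
time: 3.55
ee_pos: [0.382, -0.3264, 0.0003]
tcp_rot: [179.9, 0.1, 90.0]
wrist_force: [0.1, 0.5, 5.9]
opening: 0.0665
grasp_force: 27.1
```

Scaled: 30.4 cm / 80 = 0.38, 2.5 cm / 80 = 0.0313.

Emit:
servo_tool(
  moves=[
    [0,0,0.0038,0],
    [0,0,0.0125,0],
    [0,0,0.0313,0],
    [0,0,0.0563,0],
    [0,0,0.0875,0],
    [0,0,0.1188,0],
    [0.0025,0.01,0.1375,0],
    [0.0075,0.03,0.15,0],
    [0.015,0.06,0.15,0],
    [0.0225,0.09,0.15,0],
    [0.03,0.12,0.15,0],
    [0.0375,0.15,0.15,0],
    [0.045,0.18,0.15,0],
    [0.0525,0.21,0.15,0],
    [0.06,0.24,0.15,0],
    [0.0675,0.27,0.15,0],
    [0.075,0.3,0.15,0],
    [0.0825,0.33,0.15,0],
    [0.09,0.36,0.15,0],
    [0.095,0.38,0.15,0],
  ],
)

```text
time: 5.22
ee_pos: [0.4578, -0.0202, 0.1198]
tcp_rot: [180.0, -0.0, 90.1]
wrist_force: [-0.7, -0.5, -0.3]
opening: 0.067
grasp_force: 28.3
```

Scaled: 33.3 cm / 80 = 0.4163, 33.1 cm / 80 = 0.4138.

Emit:
servo_tool(
  moves=[
    [0.005,0.02,0,0],
    [0.0125,0.05,0,0],
    [0.02,0.08,0,0],
    [0.0275,0.11,0,0],
    [0.035,0.14,0,0],
    [0.0425,0.17,0,0],
    [0.05,0.2,0,0],
    [0.0575,0.23,0,0],
    [0.065,0.26,0,0],
    [0.0725,0.29,0,0],
    [0.08,0.32,0,0],
    [0.0875,0.35,0,0],
    [0.095,0.3775,0,0],
    [0.1013,0.4025,0,0],
    [0.105,0.4138,0,0],
    [0.105,0.4163,0,0],
    [0.105,0.4163,0,0],
    [0.105,0.4163,0,0],
  ],
)

```text
time: 6.72
ee_pos: [0.5414, 0.3101, 0.1194]
tcp_rot: [-180.0, 0.0, 90.0]
wrist_force: [-0.1, 0.1, -1.1]
opening: 0.0666
grasp_force: 28.3
```

Run:
```python
from h import *
o=get_obs();print(o['ee_pos'],o['wrist_force'])
s=camera('scene')[:,:,::-1]
cv2.imwrite('pics/c1.png',cv2.resize(s[220:400,120:320],None,fx=3.2,fy=3.2,interpolation=2))
```

```text
[0.54141099 0.31010945 0.11940292] [-0.10963037  0.11982453 -1.06704392]
```

View pics/c1.png

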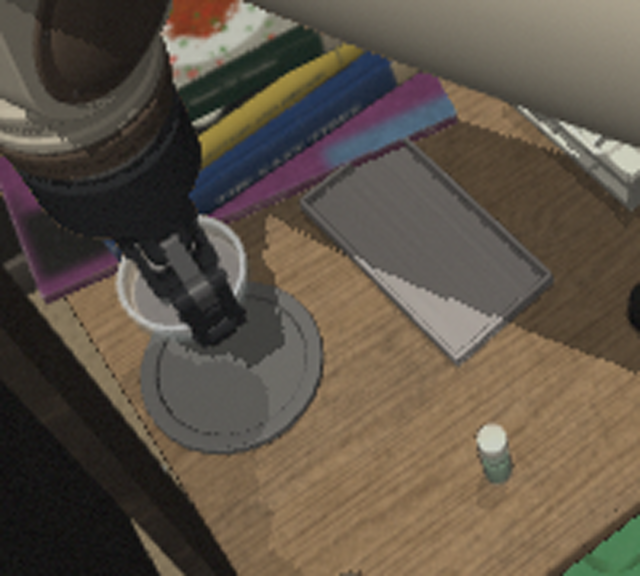

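The large dish is held level above the coaster. Lowering to the recess floor.

Emit:
servo_tool(
  moves=[
    [0,0.0013,-0.025,0],
    [0,0.0013,-0.0563,0],
    [0,0.0013,-0.0875,0],
    [0,0.0013,-0.1125,0],
    [0,0.0013,-0.1288,0],
    [0,0.0013,-0.1363,0],
    [0,0.0013,-0.14,0],
    [0,0.0013,-0.1413,0],
    [0,0.0013,-0.1419,0],
    [0,0.0013,-0.1425,0],
    [0,0.0013,-0.1425,0],
  ],
)

```text
time: 7.68
ee_pos: [0.542, 0.3122, 0.0062]
tcp_rot: [179.9, -0.0, 90.0]
wrist_force: [0.0, -0.6, -0.5]
opening: 0.0667
grasp_force: 28.3
```

Scaled: -0.1 cm / 80 = -0.0013, -0.05 cm / 80 = -0.0006.

Emit:
servo_tool(
  moves=[
    [0,0,-0.0006,0],
    [0,0,-0.0013,0],
    [0,0,-0.0013,0],
  ],
)

```text
time: 7.93
ee_pos: [0.5419, 0.3122, 0.0053]
tcp_rot: [179.9, -0.0, 90.0]
wrist_force: [-1.8, -1.7, 5.2]
opening: 0.0665
grasp_force: 28.8
```

Emit:
servo_tool(
  moves=[
    [0,0,0,0],
    [0,0,0,0],
    [0,0,0,0],
    [0,0,0,0],
    [0,0,0,0],
    [0,0,0,0],
    [0,0,0.0125,0],
    [0,0,0.0375,0],
    [0,0,0.075,0],
    [0,0,0.125,0],
    [0,0,0.1625,0],
  ],
  claw=0,
)

```text
time: 8.85
ee_pos: [0.5416, 0.312, 0.1378]
tcp_rot: [179.9, -0.1, 90.0]
wrist_force: [-0.2, -0.2, 0.3]
opening: 0.0852
grasp_force: 0.0
```

Scaled: -62.9 cm / 80 = -0.7863, -5.6 cm / 80 = -0.07.

Emit:
servo_tool(
  moves=[
    [-0.0044,-0.05,0,0],
    [-0.0088,-0.1,0,0],
    [-0.0131,-0.15,0,0],
    [-0.0175,-0.2,0,0],
    [-0.0219,-0.25,0,0],
    [-0.0263,-0.3,0,0],
    [-0.0306,-0.35,0,0],
    [-0.035,-0.4,0,0],
    [-0.0394,-0.45,0,0],
    [-0.0438,-0.5,0,0],
    [-0.0481,-0.55,0,0],
    [-0.0525,-0.6,0,0],
    [-0.0569,-0.65,0,0],
    [-0.0613,-0.7,0,0],
    [-0.0663,-0.75,0,0],
    [-0.07,-0.7863,0,0],
    [-0.07,-0.7863,0,0],
    [-0.07,-0.7863,0,0],
    [-0.07,-0.7863,0,0],
  ],
  claw=0.25,
)

```text
time: 10.43
ee_pos: [0.4855, -0.3168, 0.1347]
tcp_rot: [180.0, -0.0, 90.0]
wrist_force: [-0.3, 0.2, 0.7]
opening: 0.0638
grasp_force: 0.0
```

Run:
```python
from m import *
o=get_obs();print(o['ee_pos'],o['opening'])
im,h=sat('top'); c,P=blob('top',h,(215,244),.018,20,th=40)
cv2.imwrite('pics/t2.png',cv2.resize(im[205:275,185:255,::-1],None,fx=6,fy=6,interpolation=2))
s=camera('scene'); cv2.imwrite('pics/s2.png',np.vstack([cv2.resize(s[290:380,150:240,::-1],None,fx=3.3,fy=3.3,interpolation=2),cv2.resize(s[150:240,390:480,::-1],None,fx=3.3,fy=3.3,interpolation=2)])[:600])
```

```text
[ 0.48552387 -0.31676084  0.13470332] 0.06377883003485232
```

View pics/s2.png

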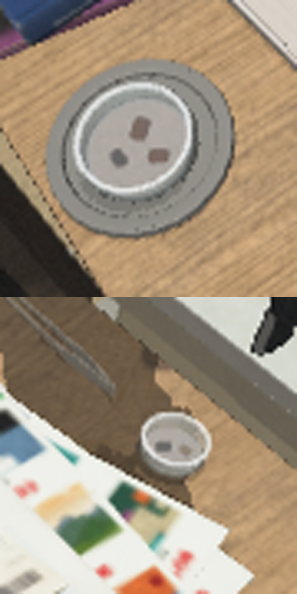

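The large dish sits in the recess, with its lid centre at about scene (190,332), and the medium dish is undisturbed. Descending on it.

Emit:
servo_tool(
  moves=[
    [0,0,-0.05,0],
    [0,0,-0.1,0],
    [0,0,-0.1313,0],
    [0,0,-0.15,0],
    [0,0,-0.16,0],
    [0,0,-0.165,0],
    [0,0,-0.1663,0],
    [0,0,-0.1663,0],
  ],
)

```text
time: 11.3
ee_pos: [0.4862, -0.3172, 0.0024]
tcp_rot: [179.9, 0.0, 90.0]
wrist_force: [-1.0, -1.0, -0.0]
opening: 0.0644
grasp_force: 0.0
```

Run:
```python
from h import *
print(ray('scene',(190.3,331.8),.023))
im=cv2.imread('pics/t2.png') 
g=cv2.cvtColor(cv2.resize(im,(70,70),interpolation=cv2.INTER_AREA),cv2.COLOR_BGR2GRAY)
c=np.percentile(g,93); m=(g[12:60,12:60]>c-10).astype(np.uint8)
ys,xs=np.nonzero(m); e=cv2.minEnclosingCircle(np.c_[xs,ys].astype(np.float32)); print(e,ray('top',(e[0][0]+197,e[0][1]+217),.023))
print(get_obs()['ee_pos'])
```

```text
[[0.53725069 0.312193   0.023     ]]
((25.5, 24.5), 23.505416870117188) [[0.55229517 0.28581184 0.023     ]]
[ 0.48624582 -0.31717123  0.00241093]
```

Emit:
servo_tool(
  moves=[
    [0,0,0,0],
    [0,0,0,0],
    [0,0,0,0],
    [0,0,0,0],
    [0,0,0,0],
    [0,0,0,0],
    [0,0,0,0],
    [0,0,0,0],
  ],
  claw=1,
  force=25,
)

```text
time: 11.97
ee_pos: [0.4864, -0.3175, 0.003]
tcp_rot: [179.9, 0.1, 90.0]
wrist_force: [-0.8, 1.9, 6.1]
opening: 0.0485
grasp_force: 25.7
```

Scaled: 30.4 cm / 80 = 0.38, 28.8 cm / 80 = 0.36.

Emit:
servo_tool(
  moves=[
    [0,0,0.0038,0],
    [0,0,0.0125,0],
    [0,0,0.0313,0],
    [0,0,0.0563,0],
    [0,0,0.0875,0],
    [0,0,0.1188,0],
    [0,0.01,0.1375,0],
    [0.0013,0.03,0.15,0],
    [0.0038,0.06,0.15,0],
    [0.0063,0.09,0.15,0],
    [0.0088,0.12,0.15,0],
    [0.0113,0.15,0.15,0],
    [0.0138,0.18,0.15,0],
    [0.0163,0.21,0.15,0],
    [0.0188,0.24,0.15,0],
    [0.0225,0.27,0.15,0],
    [0.0263,0.3,0.15,0],
    [0.0288,0.33,0.15,0],
    [0.0313,0.36,0.15,0],
    [0.0325,0.38,0.15,0],
  ],
)

```text
time: 13.63
ee_pos: [0.511, -0.0104, 0.1212]
tcp_rot: [-180.0, -0.0, 90.1]
wrist_force: [0.5, -0.5, -0.2]
opening: 0.0492
grasp_force: 26.0
```

Scaled: 32.5 cm / 80 = 0.4063, 32.3 cm / 80 = 0.4038.

Emit:
servo_tool(
  moves=[
    [0.0025,0.02,0,0],
    [0.005,0.05,0,0],
    [0.0075,0.08,0,0],
    [0.01,0.11,0,0],
    [0.0125,0.14,0,0],
    [0.015,0.17,0,0],
    [0.0175,0.2,0,0],
    [0.02,0.23,0,0],
    [0.0225,0.26,0,0],
    [0.025,0.29,0,0],
    [0.0275,0.32,0,0],
    [0.03,0.35,0,0],
    [0.0325,0.375,0,0],
    [0.035,0.3938,0,0],
    [0.0375,0.4038,0,0],
    [0.0375,0.4063,0,0],
    [0.0375,0.4063,0,0],
    [0.0375,0.4063,0,0],
  ],
)

```text
time: 15.13
ee_pos: [0.5413, 0.3114, 0.1213]
tcp_rot: [-180.0, 0.0, 90.0]
wrist_force: [-0.0, -0.5, -1.1]
opening: 0.0487
grasp_force: 26.0
```

Scaled: -9.5 cm / 80 = -0.1188, -9.45 cm / 80 = -0.1181.

Emit:
servo_tool(
  moves=[
    [0,0,-0.025,0],
    [0,0,-0.0563,0],
    [0,0,-0.0813,0],
    [0,0,-0.1,0],
    [0,0,-0.1113,0],
    [0,0,-0.1163,0],
    [0,0,-0.1175,0],
    [0,0,-0.1181,0],
    [0,0,-0.1188,0],
    [0,0,-0.1188,0],
  ],
)

```text
time: 15.97
ee_pos: [0.5421, 0.3122, 0.0273]
tcp_rot: [179.9, -0.0, 90.0]
wrist_force: [0.2, 0.4, -0.3]
opening: 0.0487
grasp_force: 26.0
```

Run:
```python
from h import *
o=get_obs();print(o['ee_pos'],o['wrist_force'])
s=camera('scene')
cv2.imwrite('pics/c2.png',cv2.resize(s[270:390,130:260,::-1],None,fx=4,fy=4,interpolation=2))
```

```text
[0.54207981 0.31215951 0.02727986] [ 0.1775468   0.35893432 -0.27433432]
```

View pics/c2.png

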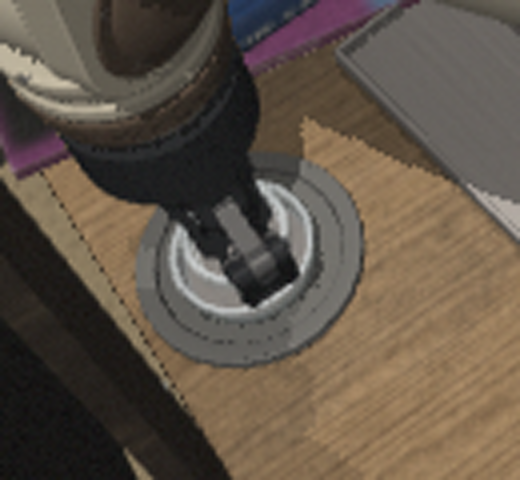

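The medium dish is centred over the large one's lid. Creeping down to contact, then releasing.

Emit:
servo_tool(
  moves=[
    [0,0,-0.0006,0],
    [0,0,-0.0013,0],
    [0,0,-0.0016,0],
    [0,0,-0.0016,0],
  ],
)

```text
time: 16.35
ee_pos: [0.5418, 0.3122, 0.026]
tcp_rot: [179.9, -0.0, 90.0]
wrist_force: [-1.3, -1.5, 5.5]
opening: 0.0487
grasp_force: 26.5
```

Scaled: -16.2 cm / 80 = -0.2025, -13 cm / 80 = -0.1625.

Emit:
servo_tool(
  moves=[
    [0,0,0,0],
    [0,0,0,0],
    [0,0,0,0],
    [0,0,0,0],
    [0,0,0,0],
    [0,0,0.0063,0],
    [0,0,0.025,0],
    [0,0,0.0625,0],
    [0,0,0.1,0],
    [-0.025,0.0025,0.1,0],
    [-0.0625,0.0075,0.1,0],
    [-0.1125,0.0125,0.1,0],
    [-0.1625,0.0175,0.1,0],
    [-0.2025,0.0225,0.1,0],
    [-0.2025,0.0238,0.1,0],
    [-0.2025,0.0238,0.1,0],
    [-0.2025,0.0238,0.1,0],
  ],
  claw=0.3,
)

```text
time: 17.77
ee_pos: [0.38, 0.3312, 0.1056]
tcp_rot: [179.9, -0.0, 90.0]
wrist_force: [-0.3, 0.7, 1.6]
opening: 0.0597
grasp_force: 0.0
```

Run:
```python
from h import *
o=get_obs();print(o['ee_pos'],o['wrist_force'],o['opening'])
for n in('scene','top'):
    c=get_calibration(n);R=cv2.Rodrigues(c['rvec'])[0];print(n,-R.T@c['tvec'])
print(ray('top',[(193,306),(193,140)],0))
s=camera('scene');t=camera('top')
cv2.imwrite('pics/c3.png',np.hstack([cv2.resize(s[250:450,100:300,::-1],(500,500),interpolation=2),cv2.resize(t[210:330,170:240,::-1],(292,500),interpolation=2)]))
```

```text
[0.37997026 0.33124873 0.10561883] [-0.27939441  0.7309221   1.60740081] 0.05972211179566697
scene [0.1378451  0.33629306 0.84310905]
top [0.30313652 0.01785178 1.59457694]
[[0.38204709 0.36959059 0.        ]
 [0.84699198 0.37194388 0.        ]]
```

View pics/c3.png

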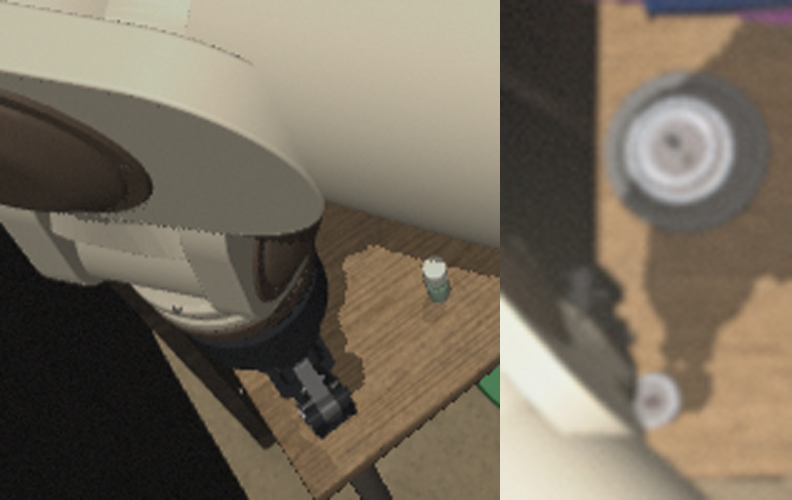

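The medium dish is stacked concentrically on the large one, and the gripper is above the small dish. Descending.

Scaled: -10.3 cm / 80 = -0.1288, -10.2 cm / 80 = -0.1275.

Emit:
servo_tool(
  moves=[
    [0,0,-0.0375,0],
    [0,0,-0.075,0],
    [0,0,-0.1,0],
    [0,0,-0.1163,0],
    [0,0,-0.1238,0],
    [0,0,-0.1275,0],
    [0,0,-0.1288,0],
    [0,0,-0.1288,0],
  ],
)

```text
time: 18.53
ee_pos: [0.3803, 0.3312, 0.0026]
tcp_rot: [180.0, -0.0, 90.0]
wrist_force: [-0.4, -0.0, -0.6]
opening: 0.0595
grasp_force: 0.0
```

Emit:
servo_tool(
  moves=[
    [0,0,0,0],
    [0,0,0,0],
    [0,0,0,0],
    [0,0,0,0],
    [0,0,0,0],
    [0,0,0,0],
    [0,0,0,0],
    [0,0,0,0],
  ],
  claw=1,
  force=20,
)

```text
time: 19.2
ee_pos: [0.38, 0.3313, 0.003]
tcp_rot: [179.9, -0.1, 90.0]
wrist_force: [0.4, -0.6, 5.8]
opening: 0.0327
grasp_force: 19.7
```

Emit:
servo_tool(
  moves=[
    [0,0,0.0038,0],
    [0,0,0.0125,0],
    [0,0,0.0313,0],
    [0,0,0.0625,0],
    [0,0,0.0938,0],
    [0.0063,0,0.1188,0],
    [0.0188,-0.0025,0.125,0],
    [0.0438,-0.005,0.125,0],
    [0.075,-0.0088,0.125,0],
    [0.1063,-0.0125,0.125,0],
    [0.1375,-0.0163,0.125,0],
    [0.1688,-0.02,0.125,0],
    [0.1913,-0.0225,0.125,0],
    [0.2013,-0.0238,0.125,0],
    [0.2025,-0.0238,0.125,0],
    [0.2025,-0.0238,0.125,0],
    [0.2025,-0.0238,0.125,0],
  ],
)

```text
time: 20.62
ee_pos: [0.5408, 0.312, 0.1018]
tcp_rot: [-180.0, 0.0, 90.0]
wrist_force: [-1.3, 0.9, -0.2]
opening: 0.0326
grasp_force: 20.0
```

Scaled: -6.1 cm / 80 = -0.0763, -6 cm / 80 = -0.075.

Emit:
servo_tool(
  moves=[
    [0,0,-0.025,0],
    [0,0,-0.05,0],
    [0,0,-0.065,0],
    [0,0,-0.0725,0],
    [0,0,-0.075,0],
    [0,0,-0.0763,0],
    [0,0,-0.0763,0],
    [0,0,-0.0763,0],
  ],
)

```text
time: 21.28
ee_pos: [0.542, 0.3123, 0.042]
tcp_rot: [179.9, -0.0, 90.0]
wrist_force: [0.4, 0.1, 0.2]
opening: 0.0328
grasp_force: 20.0
```

Run:
```python
from h import *
o=get_obs();print(o['ee_pos'],o['wrist_force'])
s=camera('scene')
cv2.imwrite('pics/c4.png',cv2.resize(s[270:390,130:260,::-1],None,fx=4,fy=4,interpolation=2))
```

```text
[0.54198174 0.31225767 0.04204715] [0.43061018 0.10452529 0.17724478]
```

View pics/c4.png

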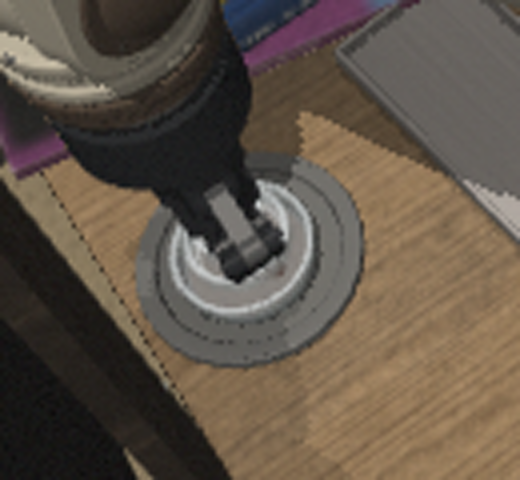

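Scaled: -0.12 cm / 80 = -0.0015, -0.1 cm / 80 = -0.0013.

Emit:
servo_tool(
  moves=[
    [0,0,-0.0006,0],
    [0,0,-0.0013,0],
    [0,0,-0.0015,0],
    [0,0,-0.0015,0],
  ],
)

```text
time: 21.67
ee_pos: [0.542, 0.3122, 0.041]
tcp_rot: [179.9, -0.0, 90.0]
wrist_force: [-1.4, -1.8, 5.6]
opening: 0.0326
grasp_force: 20.4
```

Emit:
servo_tool(
  moves=[
    [0,0,0,0],
    [0,0,0,0],
    [0,0,0,0],
    [0,0,0,0],
    [0,0,0.0063,0],
    [0,0,0.025,0],
    [0,0,0.0625,0],
    [0,0,0.1,0],
    [0,0,0.1375,0],
  ],
  claw=0.5,
)

```text
time: 22.42
ee_pos: [0.5413, 0.3118, 0.1512]
tcp_rot: [-180.0, 0.0, 90.0]
wrist_force: [-0.2, 0.8, -0.3]
opening: 0.0429
grasp_force: 0.0
```

Scaled: -14.9 cm / 80 = -0.1863, -12 cm / 80 = -0.15, -1.457 rad / 3.1416 = -0.4638.

Emit:
servo_tool(
  moves=[
    [-0.05,-0.03,0,-0.0318],
    [-0.1,-0.06,0,-0.0637],
    [-0.15,-0.09,0,-0.0955],
    [-0.1863,-0.1125,0,-0.1273],
    [-0.1863,-0.1125,0,-0.191],
    [-0.1863,-0.1125,0,-0.2228],
    [-0.1863,-0.1125,0,-0.2546],
    [-0.1863,-0.1125,0,-0.2865],
    [-0.1863,-0.1125,0,-0.3183],
    [-0.1863,-0.1125,0,-0.3501],
    [-0.1863,-0.1125,0,-0.382],
    [-0.1863,-0.1125,0,-0.4138],
    [-0.1863,-0.1125,0,-0.4456],
    [-0.1863,-0.1125,0,-0.4638],
    [-0.1863,-0.1125,0,-0.4638],
    [-0.1863,-0.1125,0,-0.4638],
    [-0.1863,-0.1125,0,-0.4638],
  ],
)

```text
time: 23.83
ee_pos: [0.4211, 0.0845, 0.1503]
tcp_rot: [-177.8, 0.0, 10.0]
wrist_force: [0.3, -0.2, 0.6]
opening: 0.043
grasp_force: 0.0
```

Run:
```python
from m import *
o=get_obs();print(o['ee_pos'],o['tcp_rot'],o['opening'])
im,_=sat('top');s=camera('scene')
cv2.imwrite('pics/c5.png',np.hstack([cv2.resize(s[220:400,140:320,::-1],(540,540),interpolation=2)[:,:,:],cv2.resize(im[190:300,190:240,::-1],(245,540),interpolation=2)]))
cv2.imwrite('pics/f5.png',np.hstack([cv2.resize(im[185:250,425:465,::-1],(360,585),interpolation=2),cv2.resize(s[140:190,385:425+3,::-1],(430,585),interpolation=2)]))
```

```text
[0.4211003  0.08452299 0.15025333] [-1.77820608e+02  4.00514251e-02  9.96002314e+00] 0.0429520964173642
```

View pics/c5.png

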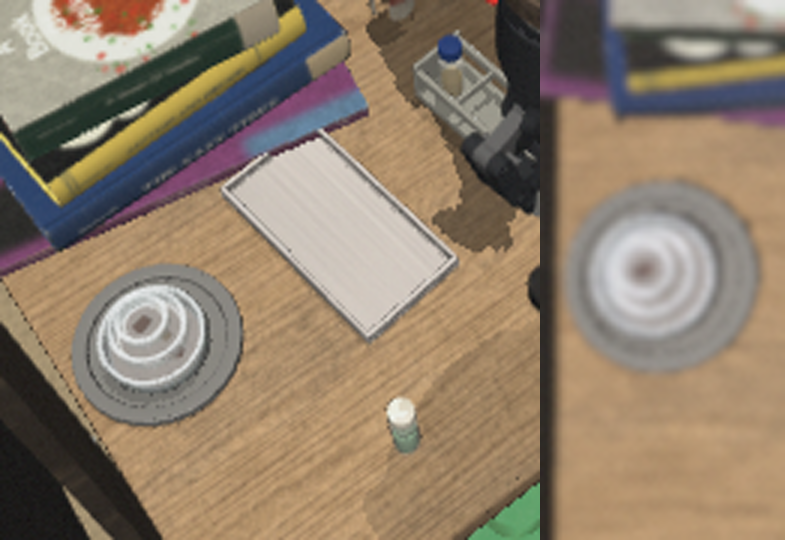

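View pics/f5.png

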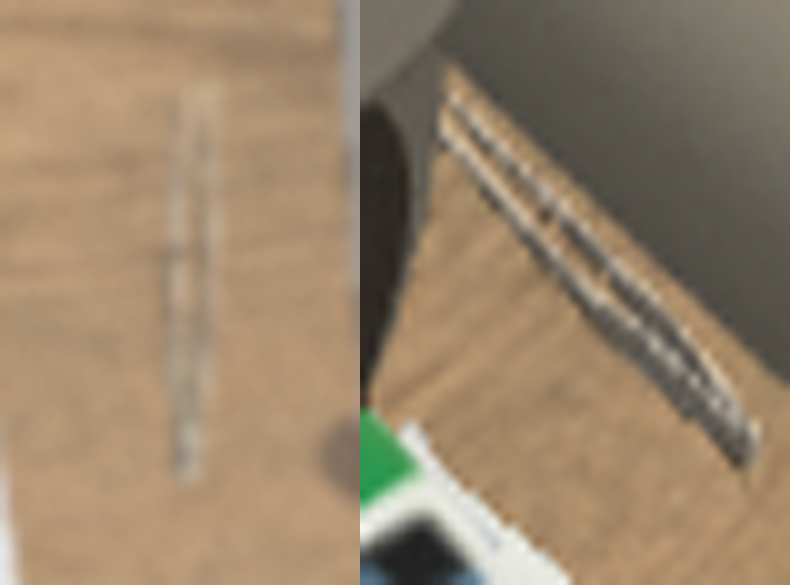

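The stack is concentric and level. The arm ended off target, though, at y=0.085 instead of 0.222, so I'll check the joints before moving on. The forceps show in the top crop from (200,90) to (188,478).

Run:
```python
from h import *
o=get_obs();print(o['time'],o['q'].round(1) if hasattr(o['q'],'round') else o['q'],o['qd'],o['ee_pos'],o['tcp_rot'])
# forceps ends, top crop: scale 9, origin (425,185)
e=[(425+200/9,185+90/9),(425+188/9,185+478/9)]
A=ray('top',e,.005);print(A,A.mean(0),np.degrees(np.arctan2(*(A[0]-A[1])[1::-1])),np.linalg.norm(A[0]-A[1]))
m=ray('top',[(425+196/9,185+275/9)],.008);print(m)
```

```text
24.0333 [ 10.1 -12.4 -15.4  87.    2.3 179.9] [0.79696482 0.28278336 0.0897384  0.00576027 0.03914588 0.05392572] [0.42100297 0.08659141 0.15005794] [-1.77723381e+02  4.61464979e-02  1.01694934e+01]
[[ 0.66856421 -0.33297019  0.005     ]
 [ 0.5479262  -0.32235972  0.005     ]] [ 0.60824521 -0.32766496  0.005     ] -5.026400603987487 0.12110372730878421
[[ 0.61012269 -0.32775616  0.008     ]]
```

Emit:
servo_tool(
  moves=[
    [0,0,0,0],
  ],
)

```text
time: 24.12
ee_pos: [0.421, 0.0869, 0.1499]
tcp_rot: [-177.7, 0.1, 10.2]
wrist_force: [0.4, 0.5, 0.4]
opening: 0.0427
grasp_force: 0.0
```

Joint 6 hit its limit, since yaw = J1 + 180 − q6. I'll use the equivalent half-turn (yaw ≈ 186.5) and turn back the other way first.

Scaled: 1.5 rad / 3.1416 = 0.4775.

Emit:
servo_tool(
  moves=[
    [0,0,0,0.0382],
    [0,0,0,0.0764],
    [0,0,0,0.1146],
    [0,0,0,0.1528],
    [0,0,0,0.191],
    [0,0,0,0.2292],
    [0,0,0,0.2674],
    [0,0,0,0.3056],
    [0,0,0,0.3438],
    [0,0,0,0.382],
    [0,0,0,0.4202],
    [0,0,0,0.4584],
    [0,0,0,0.4775],
    [0,0,0,0.4775],
    [0,0,0,0.4775],
    [0,0,0,0.4775],
  ],
)

```text
time: 25.45
ee_pos: [0.4209, 0.0866, 0.1498]
tcp_rot: [-177.8, 0.1, 96.0]
wrist_force: [0.1, 0.0, 0.4]
opening: 0.0425
grasp_force: 0.0
```

Scaled: 13.5 cm / 80 = 0.1688, -2.8 cm / 80 = -0.035, 1.58 rad / 3.1416 = 0.5029.

Emit:
servo_tool(
  moves=[
    [0,0,0,0.0382],
    [0,0.025,0,0.0764],
    [0,0.05,0,0.1146],
    [-0.0125,0.0875,0,0.1528],
    [-0.025,0.125,0,0.191],
    [-0.035,0.1688,0,0.2292],
    [-0.035,0.1688,0,0.2674],
    [-0.035,0.1688,0,0.3056],
    [-0.035,0.1688,0,0.3438],
    [-0.035,0.1688,0,0.382],
    [-0.035,0.1688,0,0.4202],
    [-0.035,0.1688,0,0.4584],
    [-0.035,0.1688,0,0.4966],
    [-0.035,0.1688,0,0.5029],
    [-0.035,0.1688,0,0.5029],
    [-0.035,0.1688,0,0.5029],
    [-0.035,0.1688,0,0.5029],
  ],
)

```text
time: 26.87
ee_pos: [0.393, 0.2212, 0.1498]
tcp_rot: [-177.8, 0.1, -173.6]
wrist_force: [-0.1, 0.3, 0.2]
opening: 0.0426
grasp_force: 0.0
```

Run:
```python
from h import *
o=get_obs();print(o['time'],o['q'].round(1),o['ee_pos'],o['tcp_rot'],o['opening'])
```

```text
26.8667 [ 30.7  -8.6 -12.2  87.3  -2.1  24.3] [0.39302394 0.22117712 0.14983533] [-1.77762929e+02  6.92220585e-02 -1.73577799e+02] 0.04258420687855541
```

Scaled: -11.6 cm / 80 = -0.145, -11.5 cm / 80 = -0.1438.

Emit:
servo_tool(
  moves=[
    [0,0,-0.0375,0],
    [0,0,-0.075,0],
    [0,0,-0.1125,0],
    [0,0,-0.1375,0],
    [0,0,-0.1438,0],
    [0,0,-0.145,0],
    [0,0,-0.145,0],
    [0,0,-0.145,0],
  ],
)

```text
time: 27.53
ee_pos: [0.3939, 0.2216, 0.0355]
tcp_rot: [-177.8, 0.2, -173.4]
wrist_force: [-0.7, 0.1, 0.6]
opening: 0.0427
grasp_force: 0.0
```

Emit:
servo_tool(
  moves=[
    [0,0,0,0],
    [0,0,0,0],
    [0,0,0,0],
    [0,0,0,0],
    [0,0,0,0],
    [0,0,0,0],
    [0,0,0,0],
    [0,0,0,0],
  ],
  claw=1,
  force=20,
)

```text
time: 28.2
ee_pos: [0.3937, 0.2216, 0.035]
tcp_rot: [-177.8, 0.2, -173.4]
wrist_force: [-0.4, 0.2, 6.6]
opening: 0.0166
grasp_force: 20.9
```

Run:
```python
from h import *
print(ray('top',[(315.2,255.4),(312.8,242)],.008), ray('top',(309.6,226.6),.066))
```

```text
[[0.50956768 0.03662651 0.008     ]
 [0.54660104 0.04225076 0.008     ]] [[0.57903104 0.04879617 0.066     ]]
```

Scaled: -18.2 cm / 80 = -0.2275, -17.8 cm / 80 = -0.2225.

Emit:
servo_tool(
  moves=[
    [0,0,0.0038,0],
    [0,0,0.0125,0],
    [0,0,0.0375,0],
    [0,0,0.075,0],
    [0,0,0.1,0],
    [0.0063,-0.0125,0.1,0],
    [0.025,-0.0375,0.1,0],
    [0.0438,-0.075,0.1,0],
    [0.0625,-0.1125,0.1,0],
    [0.0813,-0.15,0.1,0],
    [0.1,-0.1813,0.1,0],
    [0.1188,-0.2063,0.1,0],
    [0.1325,-0.2225,0.1,0],
    [0.1375,-0.2275,0.1,0],
    [0.1375,-0.2275,0.1,0],
    [0.1375,-0.2275,0.1,0],
  ],
)

```text
time: 29.53
ee_pos: [0.5025, 0.0393, 0.1136]
tcp_rot: [-177.8, 0.0, -173.4]
wrist_force: [0.1, 0.0, -0.8]
opening: 0.0163
grasp_force: 20.0
```

Scaled: -5.4 cm / 80 = -0.0675, -4.6 cm / 80 = -0.0575.

Emit:
servo_tool(
  moves=[
    [0.0044,-0.0013,-0.0125,0],
    [0.0044,-0.0013,-0.0313,0],
    [0.0044,-0.0013,-0.045,0],
    [0.0044,-0.0013,-0.0575,0],
    [0.0044,-0.0013,-0.0675,0],
    [0.0044,-0.0013,-0.0675,0],
  ],
)

```text
time: 30.03
ee_pos: [0.5053, 0.0384, 0.0578]
tcp_rot: [-177.8, -0.1, -173.4]
wrist_force: [-0.3, 0.0, -0.8]
opening: 0.0165
grasp_force: 20.0
```

Scaled: -1.65 cm / 80 = -0.0206, -1.6 cm / 80 = -0.02.

Emit:
servo_tool(
  moves=[
    [0,0,-0.0063,0],
    [0,0,-0.0125,0],
    [0,0,-0.0175,0],
    [0,0,-0.02,0],
    [0,0,-0.0206,0],
    [0,0,-0.0206,0],
  ],
)

```text
time: 30.53
ee_pos: [0.5065, 0.0381, 0.0434]
tcp_rot: [-177.8, 0.1, -173.4]
wrist_force: [-0.2, -0.3, 0.8]
opening: 0.0166
grasp_force: 20.0
```

Scaled: -0.05 cm / 80 = -0.0006.

Emit:
servo_tool(
  moves=[
    [0,0,-0.0006,0],
    [0,0,-0.0006,0],
  ],
)

```text
time: 30.7
ee_pos: [0.5067, 0.0381, 0.0431]
tcp_rot: [-177.8, 0.1, -173.4]
wrist_force: [-0.8, -0.8, 1.3]
opening: 0.0164
grasp_force: 20.1
```

Scaled: 11 cm / 80 = 0.1375, 9 cm / 80 = 0.1125.

Emit:
servo_tool(
  moves=[
    [0,0,0,0],
    [0,0,0,0],
    [0,0,0,0],
    [0,0,0,0],
    [0,0,0,0],
    [0,0,0,0],
    [0,0,0.0125,0],
    [0,0,0.0375,0],
    [0,0,0.075,0],
    [0,0,0.1125,0],
    [0,0,0.1375,0],
  ],
  claw=0.6,
)

```text
time: 31.62
ee_pos: [0.507, 0.0382, 0.1565]
tcp_rot: [-177.8, 0.2, -173.4]
wrist_force: [0.9, 0.3, 0.5]
opening: 0.0343
grasp_force: 0.0
```

Scaled: -36.6 cm / 80 = -0.4575, 10.1 cm / 80 = 0.1263, -0.2 rad / 3.1416 = -0.0637.

Emit:
servo_tool(
  moves=[
    [0.0125,-0.05,0,-0.0159],
    [0.025,-0.1,0,-0.0318],
    [0.0375,-0.15,0,-0.0477],
    [0.05,-0.2,0,-0.0637],
    [0.0625,-0.25,0,-0.0637],
    [0.075,-0.3,0,-0.0637],
    [0.0875,-0.35,0,-0.0637],
    [0.1063,-0.4,0,-0.0637],
    [0.1263,-0.45,0,-0.0637],
    [0.1263,-0.4575,0,-0.0637],
    [0.1263,-0.4575,0,-0.0637],
    [0.1263,-0.4575,0,-0.0637],
    [0.1263,-0.4575,0,-0.0637],
  ],
)

```text
time: 32.7
ee_pos: [0.6074, -0.3268, 0.1536]
tcp_rot: [-177.8, 0.1, 175.2]
wrist_force: [-0.7, -0.0, -0.2]
opening: 0.0344
grasp_force: 0.0
```

Run:
```python
from m import *
o=get_obs();print(o['ee_pos'],o['tcp_rot'],o['opening'],o['q'].round(1))
# vial check: cap (low sat, bright) in the rack near bay, and stack ring centres
im,h=sat('top'); g=cv2.cvtColor(im,cv2.COLOR_RGB2GRAY)
pr=proj('top',[[.506,.038,.066]])[0]; print('expect cap px',pr); x,y=pr.astype(int)
print(g[y-5:y+6,x-6:x+7]); print(h[y-5:y+6,x-6:x+7,1])
```

```text
[ 0.60741565 -0.32679073  0.15357836] [-1.77765766e+02  9.05896682e-02  1.75187847e+02] 0.03441598531625895 [-27.4  22.9  22.9  89.   -2.  -22.6]
expect cap px [314.37639446 253.91632134]
[[189 202 212 214 207 182 164 160 162 170 178 195 210]
 [182 185 200 211 205 181 161 150 148 151 162 187 215]
 [195 193 201 207 208 200 189 180 163 141 148 190 225]
 [189 201 211 210 216 220 222 219 195 160 156 199 228]
 [177 206 221 223 227 231 232 231 222 185 167 203 226]
 [186 214 228 230 231 233 234 234 227 198 172 198 220]
 [201 220 228 229 230 232 234 234 226 198 181 198 213]
 [209 219 225 220 221 227 231 228 213 189 192 208 214]
 [204 208 217 206 194 197 205 198 180 181 207 217 222]
 [189 182 202 201 174 158 159 158 157 188 219 223 224]
 [179 166 195 210 192 166 154 155 175 211 228 227 224]]
[[16 13 13  9 10 15 21 20 19 15  9  7  8]
 [14 16 13 10 10 15 22 26 23 17  9  7  8]
 [ 5 11 13 12 12 18 21 22 23 23 17 15  5]
 [ 8 13 18 18 14 13 14 18 21 23 24 18  6]
 [14 16 10 10 10 10 10 10 15 20 25 19  7]
 [15 13  4  8  7  7  5  7  9 19 23 23 10]
 [11  5  4  6  6  3  3  4  7 19 25 25 18]
 [12  7  5  5  3  2  1  4 12 16 23 25 15]
 [ 9 15 14 17 13  8  6  9 15 17 22 17 11]
 [13 21 23 24 20 18 17 18 18 12 10 11 11]
 [14 23 27 27 26 24 21 19 13 10  4  9 11]]
```

The vial's cap is where expected. Descending on the forceps.

Scaled: -15.05 cm / 80 = -0.1881, -14.9 cm / 80 = -0.1863.

Emit:
servo_tool(
  moves=[
    [0,-0.0006,-0.05,0],
    [0,-0.0006,-0.1,0],
    [0,-0.0006,-0.1375,0],
    [0,-0.0006,-0.1625,0],
    [0,-0.0006,-0.175,0],
    [0,-0.0006,-0.1825,0],
    [0,-0.0006,-0.1863,0],
    [0,-0.0006,-0.1881,0],
    [0,-0.0006,-0.1881,0],
  ],
)

```text
time: 33.6
ee_pos: [0.6083, -0.3286, 0.0038]
tcp_rot: [-177.7, 0.2, 175.2]
wrist_force: [-0.8, 0.4, 0.4]
opening: 0.0342
grasp_force: 0.0
```

Emit:
servo_tool(
  moves=[
    [0,0,0,0],
    [0,0,0,0],
    [0,0,0,0],
    [0,0,0,0],
    [0,0,0,0],
    [0,0,0,0],
    [0,0,0,0],
    [0,0,0,0],
  ],
  claw=1,
  force=20,
)

```text
time: 34.27
ee_pos: [0.6081, -0.3287, 0.0036]
tcp_rot: [-177.7, 0.2, 175.1]
wrist_force: [0.4, 0.4, 6.5]
opening: 0.0106
grasp_force: 22.0
```

Run:
```python
from h import *
a=np.array([(287,73),(437,80),(463,330),(320,347)])/5+(190,205)
b=np.array([(202,183),(290,135),(410,246),(333,318)])/2.7+(140,215)
for n,p in(('top',a),('scene',b)):
    P=ray(n,p,.013); print(n,P.round(3)[:,:2].tolist(),P.mean(0).round(4)); d=P[0]+P[1]-P[2]-P[3]; print(np.degrees(np.arctan2(d[1],d[0])),np.linalg.norm(d)/2)
```

```text
top [[0.613, 0.219], [0.607, 0.137], [0.469, 0.126], [0.462, 0.203]] [0.5374 0.1713 0.013 ]
5.623559075076002 0.14495636030149256
scene [[0.604, 0.221], [0.599, 0.146], [0.467, 0.128], [0.456, 0.204]] [0.5314 0.1745 0.013 ]
6.999462917295038 0.14079840625932746
```

Scaled: 38 cm / 80 = 0.475, -2.7 cm / 80 = -0.0338, 0.2 rad / 3.1416 = 0.0637.

Emit:
servo_tool(
  moves=[
    [0,0,0.0038,0],
    [0,0,0.0125,0],
    [0,0,0.0313,0],
    [0,0,0.0625,0],
    [0,0,0.1,0],
    [0,0,0.1375,0],
    [0,0.0125,0.15,0],
    [-0.0038,0.0375,0.15,0],
    [-0.0088,0.075,0.15,0.0159],
    [-0.0138,0.1125,0.15,0.0318],
    [-0.0188,0.15,0.15,0.0477],
    [-0.0238,0.1875,0.15,0.0637],
    [-0.0288,0.225,0.15,0.0637],
    [-0.0338,0.2625,0.15,0.0637],
    [-0.0388,0.3,0.15,0.0637],
    [-0.0438,0.3375,0.15,0.0637],
    [-0.0488,0.375,0.15,0.0637],
    [-0.0538,0.4125,0.15,0.0637],
    [-0.0588,0.45,0.15,0.0637],
    [-0.0638,0.475,0.15,0.0637],
  ],
)

```text
time: 35.93
ee_pos: [0.5558, 0.0541, 0.1225]
tcp_rot: [-177.8, 0.1, -173.3]
wrist_force: [0.3, -0.0, 1.0]
opening: 0.0105
grasp_force: 21.2
```

Run:
```python
from h import *
for n,poly in(('top',[(244,217),(281,219),(287,275),(249,279)]),('scene',[(209,284),(250,260),(299,306),(262,339)])):
    im=cv2.imread(f'pics/{n}0.png'); h=cv2.cvtColor(im,cv2.COLOR_BGR2HSV)
    m=((h[:,:,1]<70)&(h[:,:,2]>110)).astype(np.uint8); w=np.zeros_like(m); cv2.fillPoly(w,[np.array(poly)],1); m&=w
    m=cv2.morphologyEx(m,cv2.MORPH_OPEN,np.ones((3,3)))
    c=max(cv2.findContours(m,cv2.RETR_EXTERNAL,cv2.CHAIN_APPROX_NONE)[0],key=cv2.contourArea)
    for z in(.003,.013):
        P=(ray(n,c[:,0],z)[:,:2]*1000).astype(np.float32); r=cv2.minAreaRect(P); print(n,z,np.round(r[0],1),np.round(r[1],1),round(r[2],1))
# forceps in the gripper: not checked here
```

```text
top 0.003 [544.4 175.7] [161.   86.6] 6.1
top 0.013 [542.9 174.7] [160.  86.] 6.1
scene 0.003 [539.1 173.1] [153.8  82.2] 7.3
scene 0.013 [534.4 175.1] [152.   81.2] 7.3
```

Scaled: 12.2 cm / 80 = 0.1525, -1.6 cm / 80 = -0.02.

Emit:
servo_tool(
  moves=[
    [-0.005,0.0313,0,0],
    [-0.01,0.0625,0,0],
    [-0.015,0.1,0,0],
    [-0.0188,0.1313,0,0],
    [-0.02,0.1475,0,0],
    [-0.02,0.1525,0,0],
    [-0.02,0.1525,0,0],
    [-0.02,0.1525,0,0],
    [-0.02,0.1525,0,0],
  ],
)

```text
time: 36.68
ee_pos: [0.5407, 0.1725, 0.1223]
tcp_rot: [-177.7, 0.1, -173.5]
wrist_force: [-0.3, -0.8, -0.6]
opening: 0.0099
grasp_force: 21.2
```

Scaled: -11.5 cm / 80 = -0.1438, -11.3 cm / 80 = -0.1413.

Emit:
servo_tool(
  moves=[
    [0,0,-0.0313,0],
    [0,0,-0.0688,0],
    [0,0,-0.1,0],
    [0,0,-0.1225,0],
    [0,0,-0.1325,0],
    [0,0,-0.1375,0],
    [0,0,-0.1413,0],
    [0,0,-0.1438,0],
    [0,0,-0.1438,0],
  ],
)

```text
time: 37.43
ee_pos: [0.5411, 0.1737, 0.0082]
tcp_rot: [-177.8, 0.1, -173.4]
wrist_force: [0.3, -0.2, -0.5]
opening: 0.01
grasp_force: 21.2
```

Scaled: -0.15 cm / 80 = -0.0019, -0.1 cm / 80 = -0.0013.

Emit:
servo_tool(
  moves=[
    [0,0,-0.0013,0],
    [0,0,-0.0019,0],
    [0,0,-0.0019,0],
  ],
)

```text
time: 37.68
ee_pos: [0.541, 0.1738, 0.0066]
tcp_rot: [-177.8, 0.1, -173.4]
wrist_force: [0.5, 0.0, 2.7]
opening: 0.0105
grasp_force: 21.5
```

Scaled: -36 cm / 80 = -0.45, -32 cm / 80 = -0.4.

Emit:
servo_tool(
  moves=[
    [0,0,0,0],
    [0,0,0,0],
    [0,0,0,0],
    [0,0,0,0],
    [0,0,0,0],
    [0,0,0,0],
    [0,0,0.0125,0],
    [0,0,0.0375,0],
    [0,0,0.075,0],
    [0,0,0.125,0],
    [0,0,0.175,0],
    [0,-0.05,0.2,0],
    [-0.025,-0.1,0.2,0],
    [-0.05,-0.15,0.2,0],
    [-0.075,-0.2,0.2,0],
    [-0.1,-0.25,0.2,0],
    [-0.125,-0.3,0.2,0],
    [-0.1375,-0.35,0.2,0],
    [-0.15,-0.4,0.2,0],
    [-0.15,-0.45,0.2,0],
  ],
  claw=0.6,
)

```text
time: 39.35
ee_pos: [0.42, -0.1734, 0.1674]
tcp_rot: [-177.7, 0.2, -173.4]
wrist_force: [1.9, 0.8, 0.1]
opening: 0.034
grasp_force: 0.0
```

Run:
```python
from m import *
o=get_obs();print(o['ee_pos'],o['opening'])
im,h=sat('top');s=camera('scene')
cv2.imwrite('pics/final.png',np.hstack([cv2.resize(s[210:380,140:345,::-1],(482,400),interpolation=2),cv2.resize(im[205:305,190:265+0,::-1],(300,400),interpolation=2)])[:, :800])
cv2.imwrite('pics/final.png',np.vstack([np.hstack([cv2.resize(s[210:380,140:345,::-1],(434,360),interpolation=2),cv2.resize(s[255:345,200:310,::-1],(366,300),interpolation=2) if 0 else cv2.resize(s[255:345,200:290,::-1],(360,360),interpolation=2)]),cv2.resize(im[215:261,195:340,::-1],(794,240),interpolation=2)]))
```

```text
[ 0.41998312 -0.17339118  0.16736624] 0.03404849561083754
```

View pics/final.png

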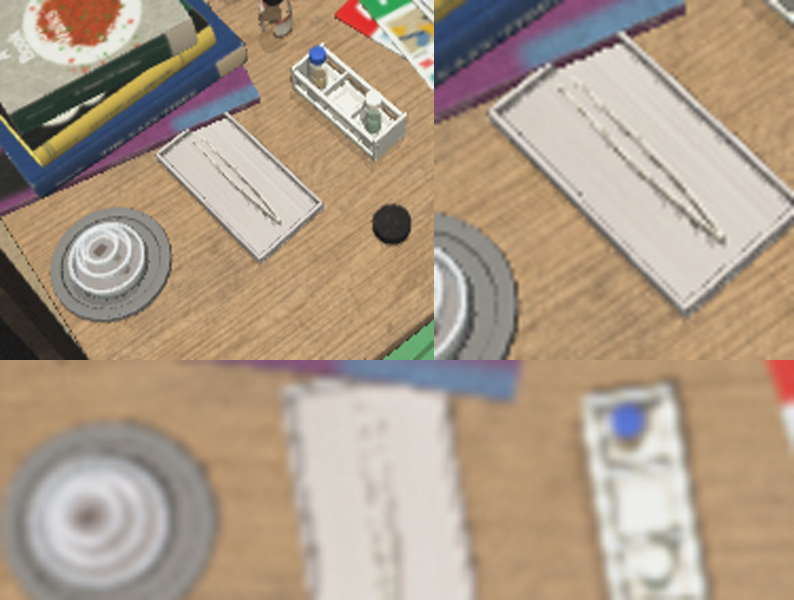

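The final picture shows everything in place:
- **Dishes:** the stack is concentric on the coaster.
- **Vial:** upright in the near bay.
- **Forceps:** centred along the tray, with its middle at crop (645,165) and the tray centre at about (644,172).
- **Eyecap and dropper:** not moved.

```bash
python3 -c "
from workcell import *
print(job_done())"
```

```text
the job is handed in; nothing more can be done
None
```

The job is handed in: the dishes are stacked large to small on the coaster, the vial stands in the near bay of the rack, the forceps lie lengthwise mid-tray, and the eyecap and dropper bottle were not disturbed.

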